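Load the bracelet forming bar the right way round and lock it

ROBOT

A 6-joint arm with a two-finger parallel gripper is mounted at the origin on the work surface. World frame = base frame: x ahead of the robot, y to its left, z up, the work surface at z = 0. Lengths are in m, angles in rad, forces in N, time in s.
With the tool pointing down it reaches from about 0.25 to 0.725 m from the base axis. Payload 4 kg.
Tool frame: the origin (TCP) lies midway between the tips of the shut fingers; the grasp point (between the pads) lies 19 mm behind it; z points along the fingers, y is the direction in which the jaws open and shut (so a half turn about z gives the same grasp; the last joint's range is limited). The gripper opens to 85 mm and grips with 20 to 120 N. Pads are 22 mm wide; open, the fingers measure 114 mm over their backs; the gripper's body (76 mm by 85 mm) begins 54 mm behind the grasp point. The pads swing forward as they close: fully open they stand 13 mm farther back than shut.
Start: joints at [1.307, 0.241, 0.005, 1.335, 0, 1.571], TCP at [0.13, 0.483, 0.231] pointing down, gripper open.
Joint ranges: [-2.72, 2.72], [-1.05, 1.87], [-1.09, 1.28], [-1.99, 2.15], [-1.42, 1.44], [-3.14, 3.14]. Speed limits (rad/s): [2.79, 2.79, 3.14, 3.14, 3.14, 3.14].

INTERFACE

Orientations are given as a unit quaternion [x, y, z, w].
In Python, from workcell import bot gives the robot as it stands.
- The arm moves only by the shell command python3 -m inch 'ROWS'. ROWS is JSON, a list of rows, each a list of 5 numbers: the shift along the tool's x, y, z scaled (see below), then the turn about the tool's z scaled (see below), then the closure, from 0 (fully open) to 1 (shut). A call has 1 to 10 rows; each row is the pose to reach, as a shift and turn from the pose commanded when the call began, along the tool's axes at that moment; what a row does not reach only later rows make up. The controller multiplies each number of a shift by 100 cm and each number of a turn by 120 degrees. A row lasts 1/8 s, in which the tool goes at most 62.5 mm and 10.7 degrees, less where a joint would pass 70% of its speed; a pose out of reach is approached as far as the arm can. A call with a number of a shift or a turn outside -1 to 1 is refused whole. A call with a gripper value outside its range is refused whole. The fingers move at their own pace and stop on an object; the grip force is fixed at half the most. Time passes only in rows, so rows that repeat a pose let the fingers close. It gives the time, the measured TCP pose, the force and the opening at its end, in the units of the state.
- bot.get_obs(): the state, without advancing time (a new reading comes with each control period).
- bot.camera(name): name is "scene" or "top"; returns the picture (384x512x3 uint8, red, green, blue); there is no depth.
- bot.calibration(name): a dict with "intrinsics" (3x3 intrinsics, pixels), "k1" (the pictures are not rectified: a ray, as slopes to the right and down, at radius r is drawn at 1 + k1 r^2 times it, then the intrinsics apply), "xyz" and "attitude" of the camera in the world. Camera axes: x right, y down, z forward; pixel columns grow to the right and rows downward; lengths in m; the calibration is good to about 2 mm. A picture is of the moment at which its call begins. calibration takes no time and is no camera call.
- bot.job_done(): hands the job in, once; it reports no verdict.
Trained networks look in the newest picture that a camera, given by its name, has taken for a name from the list of things; names that differ only in an ending like _2 or _b are one class to them, and where a whole thing is asked for, a point or a joint stands for the part that bears it (a point fixed in the world has none). Each returns a list of dicts, best first, with "score" (0 to 1); they miss things now and then, are a little off and sometimes report something else, mostly with a low value. They report only what shows in the picture. A call takes as long as a camera call.
- bot.masks_of(camera, target): "pixels" (384x512 bool, what is visible of it) and "extent" ([left, top, width, height] as shares, 0 to 1, of the picture: columns of its width, rows of its height, round what is visible of it).
- bot.spot_point(camera, target): "point" ([column, row] as shares, 0 to 1, of the picture: columns of its width, rows of its height: a listed point, or the origin of a listed thing).
The state is a dict: "clock": time; "joint_pos": joint angles; "joint_vel": joint speeds; "tau": joint torques, N m; "eef_pos": TCP position; "tool_rot": TCP orientation; "ft_force": force on the tool from outside, world axes, zero at the start; "ft_torque": the same for the moment, N m; "grip_width": finger opening in m.
Only numpy, scipy, OpenCV 4.12 (cv2) and the standard library are available. Lean on these libraries where they do the work, as an engineer would, in place of code of your own. Each camera call takes 0.05 s, during which the arm holds its last target.

TASK

Clear the wood offcut out of the bar holder into the waste bin, then lay the nearer of the two wooden forming bars from the tray flat in the holder and slide the keeper fully home over the bar's end. The keeper only passes over the bar's narrow, stepped-down end; the two ends look much alike, so feel for the step and turn the bar end for end if needed. Leave the other bar in the tray, and leave the dish, pliers and earring stand alone.

Things in the scene. Friction and masses are not known exactly. Their poses are not given: they have to be found in the camera images.
- tray_near (a point): Centre of the nearer forming bar (the one to use) as it lies at the start, 34 mm above the desk (its underside is at 12 mm); the point stays with the tray when the bar is taken. Frame: y along the bar, x across it and away from the robot, z up. The bar is plain light wood, 150 mm long, 44 x 44 mm square, about 0.2 kg, with a thin dark inlay line 32 mm from each end.
- tray_far (a point): Centre of the further bar (the spare, to be left) as it lies at the start, 108 mm from tray_near along x; same frame. The two bars are alike but lie opposite ways round. On each, the last 30 mm of one end is stepped in on both sides to 35 mm wide at full height; all the rest is 44 mm wide. Which end (+y or -y) is stepped changes from case to case.
- tray: Fixed wooden tray holding the two bars, 215 x 185 mm (x by y), board 10 mm thick, bars on 2 mm felt pads; origin at the centre of its underside, x and y as tray_near. 16 mm high rails only at its y ends, 9.5 mm beyond the bars' ends; no rails beside the bars, 64 mm free between the bars.
- bed (a point): Point level with the tops of the holder's two felt pads (16 mm above the desk, 2 mm above its plate) where the underside centre of the laid bar belongs. Frame: y along the bar towards the keeper, x across it, z up. The bar's narrow end must lie at the +y end, where the keeper is. Then the bar can lie from 4 mm toward -y (end stop) to 7 mm toward +y of this point.
- holder: Fixed metal holder; plate 110 mm wide (x), y from -95 to 195 mm, 14 mm thick. Origin on the desk below point bed, same axes. Guide cheeks at y = 28 to 45 and -28 to -45 mm, about 48 mm apart (2 mm spare each side of the bar), 19 mm high above the plate, tops sloped; sides open for fingers between y = -28 and 28. End stop 22 mm high with its face at y = -79 mm.
- keeper_grip (a point): Point in the keeper's dark wooden push tab, on the slide line, 70 mm above the desk; y = 145 mm in the bed frame at joint 0; moves with the keeper. Tab 50 mm across (x), 12 mm thick (y), top 83 mm above the desk, standing on a 60 mm wide steel block (y +-13 mm of the tab, top at 44 mm). Two prongs with a 40 mm gap reach from the block toward the bar.
- keeper (a joint): Slide of the keeper toward the bar, along -y of the bed (m). 0 = fully back, 0.05 = fully home at its hard stop. At 0 the prong tips are about 22 mm clear of the laid bar. The prongs pass either side of a stepped end but are stopped by a full-width end. Friction about 2.5 N; stays where it is left.
- offcut_center (a point): Loose L-shaped wood offcut lying on the holder's bed roughly along it: 61 mm long (y from -31 to 30), 30 mm wide (x), 34 mm high, but only 20 mm high beyond y = 17. 0.04 kg. Point 17 mm above its underside.
- bin: Fixed open grey waste bin, 120 x 120 mm outside, 75 mm high, wall 4 mm. Origin at the centre of its underside.
- dish_center (a point): Bystander: loose white square dish, 85 x 85 x 24 mm, with brass beads; point at its centre, half-way up.
- pliers_pivot (a point): Bystander: loose pliers about 140 mm long lying on the desk, 14 mm high; point at the pivot, x toward the jaws.
- stand_base (a point): Bystander: loose earring stand, 70 x 70 x 22 mm wooden base with a 150 mm tall brass rod; point at the centre of the base.
- pad_keeper: Fixed grey felt pad on the holder's plate under the bar's keeper end, 36 x 18 x 2 mm, 62 mm from the bed point toward +y; origin at the centre of its underside.
- pad_stop: The same pad under the bar's other end, 62 mm from the bed point toward -y.
- spare_rest: The two fixed felt pads, each 36 x 18 x 2 mm, under the further (spare) bar in the tray; origin on the tray's board midway between them.

How it is judged:
By the outcome, as a careful person would: the job done as asked, in the order asked, and still so for the second after the job is handed in, with the robot touching nothing.
It also fails if it takes over 72 s, if anything falls off the work surface, if the arm or the gripper's body presses on something with over 40 N, if the wrist force passes 120 N, or if a joint passes its speed limit or range.

## Working session

There is one attempt and no reset: what is moved stays moved. The work goes in short steps, Python scripts to look and compute and a shell command to move; the robot and the scene stay as the last step left them, time stands still between calls to the robot, and variables do not carry over. Pictures are saved under pics/ and viewed, and the job is handed in when it is done.

```bash
ls; mkdir -p pics; python3 - <<'E'
from workcell import bot
import cv2
o=bot.get_obs(); print({k:(v if not hasattr(v,'tolist') else [round(float(x),3) for x in v]) if not isinstance(v,(list,tuple)) else [round(x,3) for x in v] for k,v in o.items()})
for n in ("scene","top"):
    im=bot.camera(n); cv2.imwrite(f"pics/{n}0.png",im[:,:,::-1]); print(bot.calibration(n))
    for t in ["tray_near","tray_far","tray","bed","holder","keeper_grip","offcut_center","bin","dish_center","pliers_pivot","stand_base","pad_keeper","pad_stop","spare_rest"]:
        r=bot.spot_point(n,t); print(n,t,[(round(q['point'][0]*512,1),round(q['point'][1]*384,1),round(q['score'],2)) for q in r[:2]])
print(bot.get_obs()['clock'])
E
```

```text
pics
{'clock': 0.0, 'joint_pos': [1.307, 0.241, 0.004, 1.335, 0.0, 1.571], 'joint_vel': [-0.002, -0.001, -0.002, 0.0, 0.0, -0.0], 'tau': [-0.0, -37.232, 25.241, 0.017, -0.0, -0.0], 'eef_pos': [0.13, 0.482, 0.23], 'tool_rot': [0.132, 0.991, -0.001, -0.0], 'ft_force': [-0.14, 0.233, -0.005], 'ft_torque': [-0.009, -0.032, -0.021], 'grip_width': 0.08555258970385994}
{'intrinsics': array([[466.38977632,   0.        , 262.03499298],
       [  0.        , 466.38977632, 189.1739117 ],
       [  0.        ,   0.        ,   1.        ]]), 'k1': -0.004627971950174702, 'xyz': array([0.98017647, 0.62024195, 0.97047622]), 'attitude': array([ 0.29026078,  0.90034698, -0.30958955, -0.09632399])}
scene tray_near [(221.2, 107.3, 0.61)]
scene tray_far [(189.9, 125.9, 0.62)]
scene tray [(208.9, 123.9, 0.77), (191.5, 122.6, 0.23)]
scene bed [(328.4, 220.7, 0.75), (250.5, 306.1, 0.54)]
scene holder [(327.6, 226.2, 0.79)]
scene keeper_grip [(361.3, 259.2, 0.56)]
scene offcut_center [(329.8, 223.6, 0.72), (324.8, 222.7, 0.2)]
scene bin []
scene dish_center [(248.8, 304.2, 0.61)]
scene pliers_pivot [(310.3, 
[... 396 characters left out ...]
ray([ 0.70623766, -0.70365033,  0.05077789, -0.05938178])}
top tray_near [(387.3, 229.1, 0.7), (381.4, 214.2, 0.19)]
top tray_far [(381.8, 190.3, 0.67)]
top tray [(381.5, 212.6, 0.74)]
top bed [(202.5, 228.6, 0.61), (373.4, 135.4, 0.3)]
top holder [(204.7, 226.6, 0.7), (150.4, 217.0, 0.51)]
top keeper_grip [(148.1, 216.6, 0.94)]
top offcut_center [(202.0, 227.8, 0.51)]
top bin [(264.6, 181.6, 0.64), (384.7, 229.4, 0.54)]
top dish_center [(185.2, 126.0, 0.57), (226.2, 231.9, 0.21)]
top pliers_pivot [(264.7, 260.1, 0.76)]
top stand_base [(371.9, 135.6, 0.9)]
top pad_keeper [(182.1, 225.3, 0.55)]
top pad_stop [(267.9, 261.1, 0.49), (224.4, 230.8, 0.44)]
top spare_rest [(374.7, 136.6, 0.35)]
1.5
```

View pics/scene0.png

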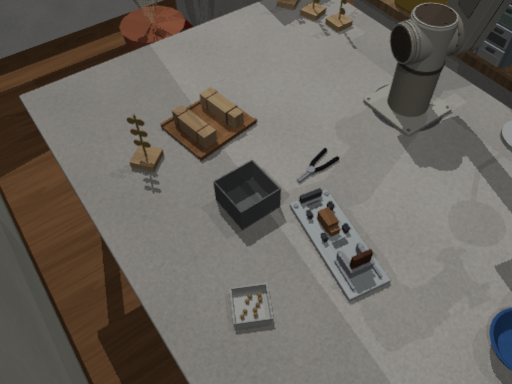

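View pics/top0.png

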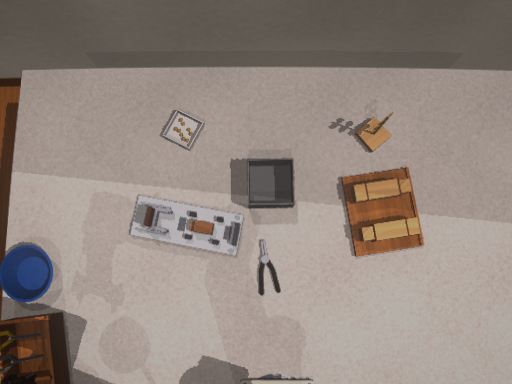

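```bash
cat > h.py <<'E'
import numpy as np, cv2
from scipy.spatial.transform import Rotation as R
from workcell import bot
C={n:bot.calibration(n) for n in("scene","top")}
def proj(n,P):
    c=C[n];P=np.atleast_2d(P);p=R.from_quat(c['attitude']).inv().apply(P-c['xyz'])
    s=p[:,:2]/p[:,2:];r2=(s**2).sum(1,keepdims=True);s=s*(1+c['k1']*r2)
    K=c['intrinsics'];return np.c_[s[:,0]*K[0,0]+K[0,2],s[:,1]*K[1,1]+K[1,2]]
def onz(n,px,z):
    c=C[n];K=c['intrinsics'];d=np.array([(px[0]-K[0,2])/K[0,0],(px[1]-K[1,2])/K[1,1]]);s=d.copy()
    for _ in range(10): s=d/(1+c['k1']*(s@s))
    v=R.from_quat(c['attitude']).apply([*s,1.]);return c['xyz']+v*(z-c['xyz'][2])/v[2]
def tw(xyz,yaw,P):  # local->world
    P=np.atleast_2d(P);c,s=np.cos(yaw),np.sin(yaw)
    return np.c_[P[:,0]*c-P[:,1]*s,P[:,0]*s+P[:,1]*c,P[:,2]]+np.array(xyz)
def snap(n,name):
    im=bot.camera(n);cv2.imwrite(f"pics/{name}.png",im[:,:,::-1]);return im
def crop(im,c,r,w,h,f,name,lines=()):
    """lines: list of (pts px array,color)"""
    x0,y0=int(c-w/2),int(r-h/2);x0=max(0,min(512-w,x0));y0=max(0,min(384-h,y0))
    o=cv2.resize(im[y0:y0+h,x0:x0+w][:,:,::-1],None,fx=f,fy=f,interpolation=cv2.INTER_CUBIC)
    for pts,col in lines:
        q=((np.array(pts)-[x0,y0]+.5)*f).astype(int)
        cv2.polylines(o,[q.reshape(-1,1,2)],False,col,1,cv2.LINE_AA)
    cv2.imwrite(f"pics/{name}.png",o);print(name,"origin",x0,y0,"f",f)
E
python3 - <<'E'
from h import *
print('tcp px',proj('scene',[.13,.483,.231]),proj('top',[.13,.483,.231]))
Z=dict(tray_near=.034,tray_far=.034,bed=.016,holder=0,keeper_grip=.07,offcut_center=.033,bin=0,dish_center=.012,pliers_pivot=.007,stand_base=.011,pad_keeper=.014,pad_stop=.014)
top=dict(tray_near=(387.3,229.1),tray_far=(381.8,190.3),bed=(202.5,228.6),holder=(204.7,226.6),keeper_grip=(148.1,216.6),offcut_center=(202,227.8),bin=(264.6,181.6),dish_center=(185.2,126),pliers_pivot=(264.7,260.1),stand_base=(371.9,135.6),pad_keeper=(182.1,225.3),pad_stop=(224.4,230.8))
sc=dict(tray_near=(221.2,107.3),tray_far=(189.9,125.9),bed=(328.4,220.7),holder=(327.6,226.2),keeper_grip=(361.3,259.2),offcut_center=(329.8,223.6),dish_center=(248.8,304.2),pliers_pivot=(310.3,172.1),stand_base=(148.3,156.6))
for k in Z: print(k,onz('top',top[k],Z[k]).round(4),onz('scene',sc[k],Z[k]).round(4) if k in sc else '')
t=cv2.imread('pics/top0.png')[:,:,::-1];s=cv2.imread('pics/scene0.png')[:,:,::-1]
crop(t,188,227,128,80,6,'ct_h');crop(t,384,210,100,100,6,'ct_t')
crop(s,340,242,120,120,5,'cs_h');crop(s,210,122,110,80,7,'cs_t')
E
```

```text
tcp px [[562.81924757 175.56033794]] [[ 55.30069983 382.76614213]]
tray_near [ 0.4806 -0.29    0.034 ] [ 0.481  -0.2934  0.034 ]
tray_far [ 0.5834 -0.2791  0.034 ] [ 0.5949 -0.2803  0.034 ]
bed [0.4821 0.1961 0.016 ] [0.4783 0.1896 0.016 ]
holder [0.4887 0.1923 0.    ] [0.4822 0.1937 0.    ]
keeper_grip [0.5079 0.3299 0.07  ] [0.5145 0.3333 0.07  ]
offcut_center [0.4829 0.1953 0.033 ] [0.49   0.2056 0.033 ]
bin [0.612  0.0314 0.    ] 
dish_center [0.7655 0.2512 0.012 ] [0.7603 0.2533 0.012 ]
pliers_pivot [0.4001 0.0308 0.007 ] [0.4103 0.0372 0.007 ]
stand_base [ 0.7396 -0.2639  0.011 ] [ 0.7392 -0.2658  0.011 ]
pad_keeper [0.4907 0.2511 0.014 ] 
pad_stop [0.4767 0.1379 0.014 ] 
ct_h origin 124 187 f 6
ct_t origin 334 160 f 6
cs_h origin 280 182 f 5
cs_t origin 155 82 f 7
```

View pics/ct_h.png

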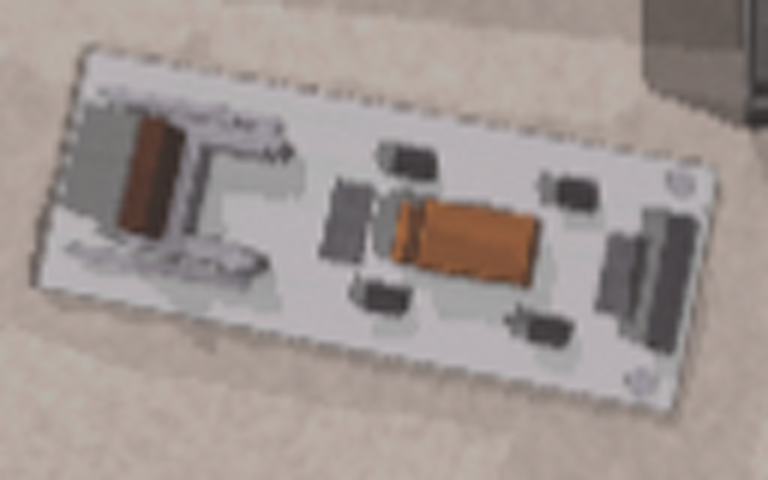

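View pics/ct_t.png

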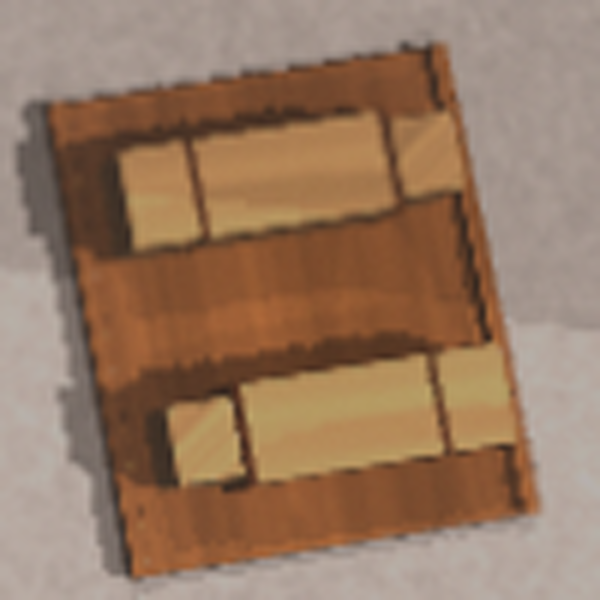

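View pics/cs_h.png

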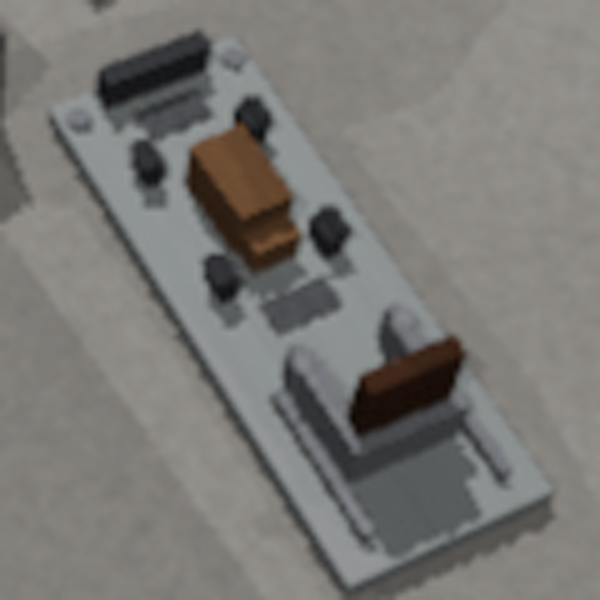

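View pics/cs_t.png

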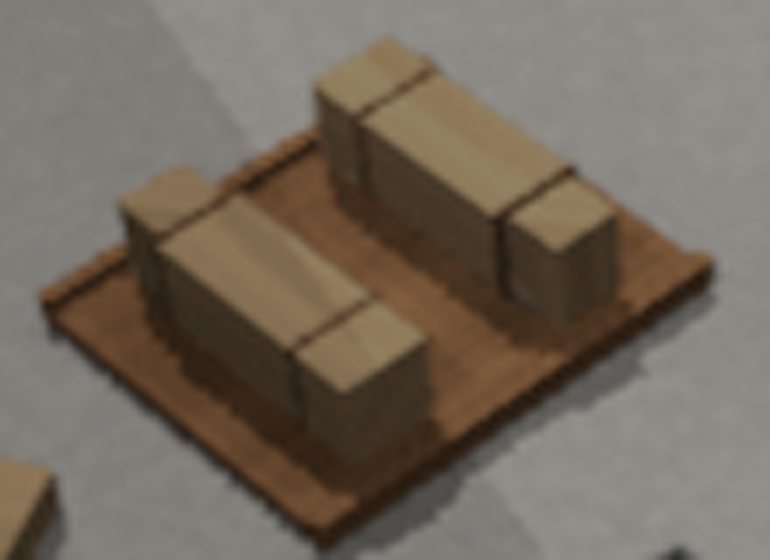

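```bash
cat >> h.py <<'E'
from scipy.optimize import least_squares
def cp(o,f,u): return (np.array(u,float)+.5)/f-.5+np.array(o)
def fit(obs,z,x0,free=True):
    """obs list of (cam, local pt, px). pose x,y,yaw"""
    def res(p): return np.concatenate([proj(n,tw([p[0],p[1],z],p[2],l))[0]-px for n,l,px in obs])
    r=least_squares(res,x0,loss='soft_l1');return r.x,res(r.x).reshape(-1,2)
E
python3 - <<'E'
from h import *
T=lambda u:cp((124,187),6,u); S=lambda u:cp((280,182),5,u)
o=[('top',[.055,.195,.014],T((88,48))),('top',[-.055,.195,.014],T((38,282))),('top',[-.055,-.095,.014],T((672,404))),('top',[.055,-.095,.014],T((716,165))),
('top',[0,.062,.016],T((347,220))),
('scene',[.055,-.095,.014],S((50,110))),('scene',[-.055,-.095,.014],S((240,40))),('scene',[-.055,.195,.014],S((550,490))),('scene',[.055,.195,.014],S((345,572))),('scene',[0,.062,.016],S((303,305)))]
for nm,sel in (('both',o),('top',o[:5]),('scene',o[5:])):
    p,r=fit(sel,0,[.48,.195,-.1]);print(nm,p.round(4),r.round(1).tolist())
T=lambda u:cp((334,160),6,u); S=lambda u:cp((155,82),7,u)
# tray rel. near bar origin; bar top corners z=+.022 about z=.034 centre ; stepped end +y
b=[('top',[.0175,.075,.022],T((165,408))),('top',[-.0175,.075,.022],T((182,488))),('top',[.022,-.075,.022],T((497,345))),('top',[-.022,-.075,.022],T((517,445))),
('scene',[-.022,-.075,.022],S((387,38))),('scene',[.022,-.075,.022],S((315,85))),('scene',[.0175,.075,.022],S((560,252))),('scene',[-.0175,.075,.022],S((618,213)))]
for nm,sel in (('both',b),('top',b[:4]),('scene',b[4:])):
    p,r=fit(sel,.034,[.48,-.29,.1]);print(nm,p.round(4),r.round(1).tolist())
E
```

```text
both [ 0.4852  0.1915 -0.1866] [[0.1, -0.8], [-0.8, 0.1], [-0.3, 0.9], [0.5, -0.1], [0.1, -0.3], [-0.5, -1.1], [-0.7, -1.7], [1.5, 0.1], [0.5, 3.1], [-0.5, -0.3]]
top [ 0.4855  0.1912 -0.1792] [[-0.1, -0.5], [-0.6, 0.6], [0.0, 0.6], [0.5, -0.5], [0.2, -0.2]]
scene [ 0.4849  0.1916 -0.1938] [[-0.2, -1.3], [-0.3, -1.6], [1.2, 0.5], [0.0, 3.2], [-0.5, -0.3]]
both [ 0.4783 -0.2917  0.1557] [[-0.5, -0.4], [-0.8, -0.3], [0.3, -0.6], [0.3, -0.5], [0.8, -0.8], [-0.2, -0.7], [0.1, -0.4], [0.9, -0.8]]
top [ 0.4771 -0.2921  0.155 ] [[-0.3, 0.0], [-0.7, 0.2], [0.5, -0.2], [0.5, -0.0]]
scene [ 0.4808 -0.29    0.1579] [[0.3, -0.2], [-0.7, -0.0], [-0.2, 0.3], [0.5, -0.2]]
```

```bash
cat >> h.py <<'E'
def box(p,z,x0,x1,y0,y1,z0,z1):
    P=[[x0,y0],[x1,y0],[x1,y1],[x0,y1],[x0,y0]]
    return [tw([p[0],p[1],z],p[2],[[*q,zz] for q in P]) for zz in (z0,z1)]
def holder_lines(n,p,col=(0,255,0)):
    L=[]
    for b in [(-.055,.055,-.095,.195,0,.014),(-.018,.018,.053,.071,.016,.016),(-.018,.018,-.071,-.053,.016,.016)]:
        L+=[(proj(n,q),col) for q in box(p,0,*b)]
    return L
def bar_lines(n,p,z,col=(255,0,0)):
    return [(proj(n,q),col) for q in box(p,z,-.022,.022,-.075,.045,-.022,.022)+box(p,z,-.0175,.0175,.045,.075,-.022,.022)]
E
python3 - <<'E'
from h import *
t=cv2.imread('pics/top0.png')[:,:,::-1];s=cv2.imread('pics/scene0.png')[:,:,::-1]
p=[.4853,.1914,-.183];b=[.4787,-.291,.156]
crop(t,188,227,128,80,6,'o1',holder_lines('top',p));crop(s,340,242,120,120,5,'o2',holder_lines('scene',p))
crop(t,384,210,100,100,6,'o3',bar_lines('top',b,.034));crop(s,210,122,110,80,7,'o4',bar_lines('scene',b,.034))
E
```

```text
o1 origin 124 187 f 6
o2 origin 280 182 f 5
o3 origin 334 160 f 6
o4 origin 155 82 f 7
```

View pics/o1.png

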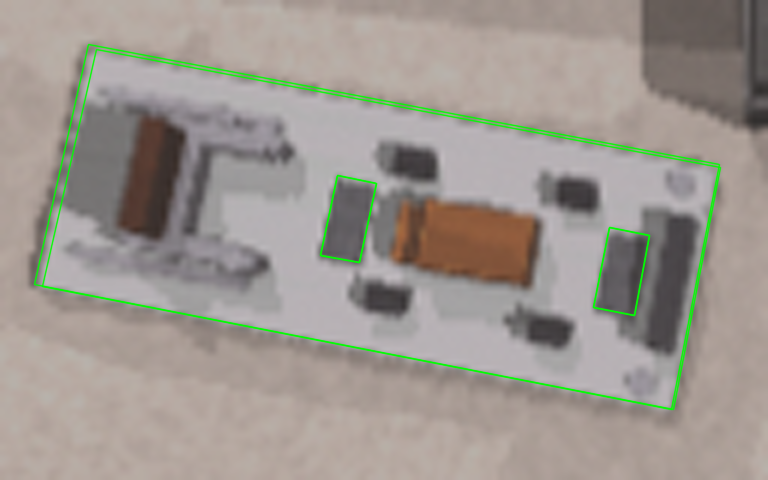

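View pics/o2.png

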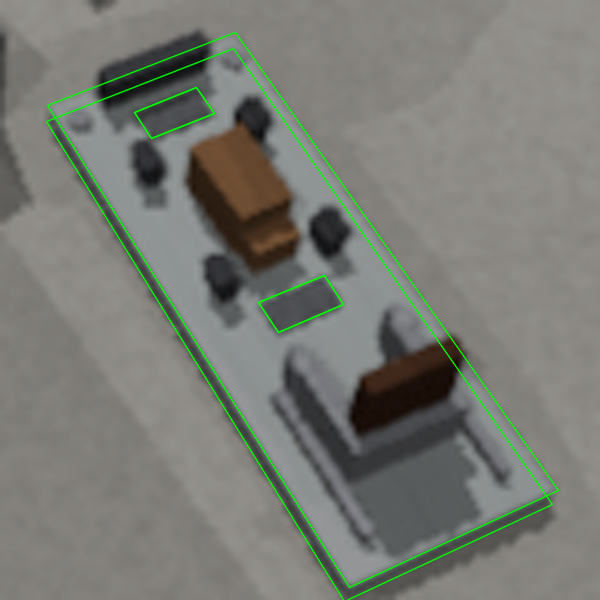

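View pics/o3.png

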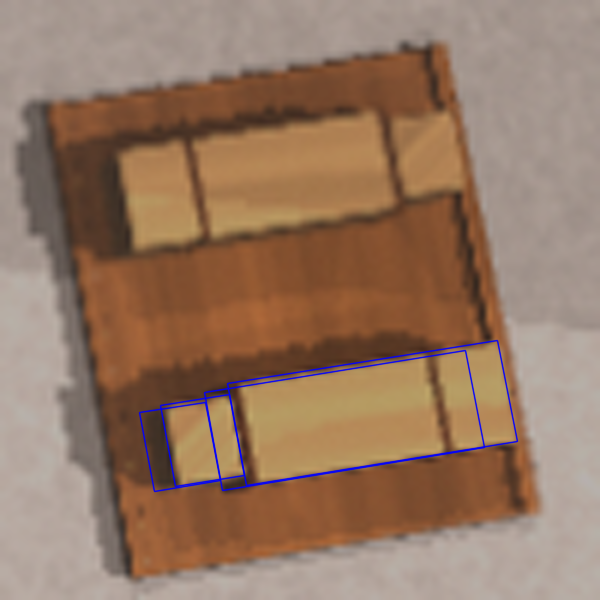

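View pics/o4.png

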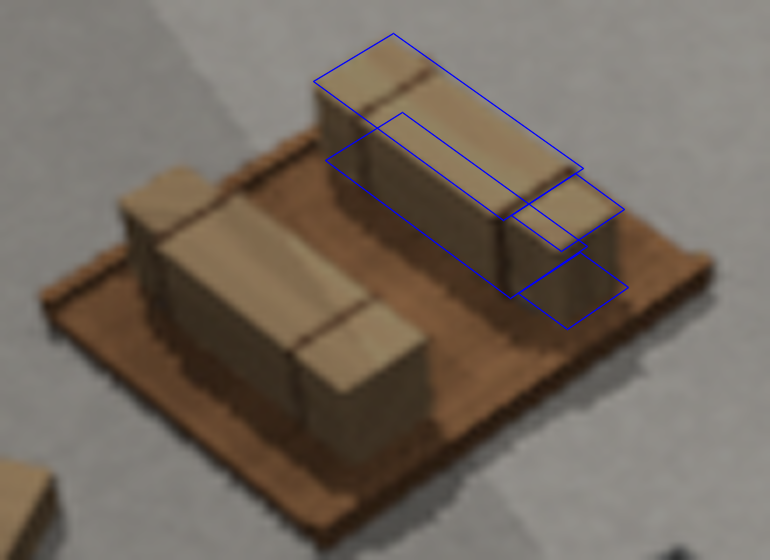

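```bash
cat >> h.py <<'E'
H=np.array([.4853,.1914,-.183]);B=np.array([.4787,-.291,.156])
def go(t,head):
    """tool shift+turn (scaled) to put TCP at t with tool y heading `head` (mod pi), from measured pose"""
    o=bot.get_obs();Rm=R.from_quat(o['tool_rot']).as_matrix();d=Rm.T@(np.array(t)-o['eef_pos'])
    h=np.arctan2(Rm[1,1],Rm[0,1]);dt=-(head-h);dt=(dt+np.pi/2)%np.pi-np.pi/2
    print('shift',d.round(4),'turn',round(np.degrees(dt)/120,4),'deg',round(np.degrees(dt),1))
def st():
    o=bot.get_obs();Rm=R.from_quat(o['tool_rot']).as_matrix()
    print('t',round(o['clock'],2),'tcp',np.round(o['eef_pos'],4),'head',round(float(np.arctan2(Rm[1,1],Rm[0,1])),3),'F',np.round(o['ft_force'],1),'w',round(o['grip_width'],4),'j',np.round(o['joint_pos'],2))
E
python3 - <<'E'
from h import *
T=lambda u:cp((124,187),6,u); S=lambda u:cp((280,182),5,u)
o=[('top',[.015,.017,.017],T((428,198))),('top',[.015,-.031,.017],T((540,213))),('top',[-.015,-.031,.017],T((530,287))),('top',[-.015,.017,.017],T((418,272))),
('scene',[.015,-.031,.017],S((190,148))),('scene',[-.015,-.031,.017],S((240,125))),('scene',[.015,.017,.017],S((243,218))),('scene',[-.015,.017,.017],S((290,192)))]
for sel in (o,o[:4],o[4:]):
    p,r=fit(sel,.031,[.483,.195,-.15]);print(p.round(4),r.round(1).tolist())
    d=p[:2]-H[:2];c,s=np.cos(H[2]),np.sin(H[2]);print('bed frame',c*d[0]+s*d[1],-s*d[0]+c*d[1])
    g=tw([p[0],p[1],0],p[2],[0,-.006,.1])[0];print(g)
p,_=fit(o,.031,[.483,.195,-.15])
g=tw([p[0],p[1],0],p[2],[0,-.006,.1])[0]
st();go(g,p[2])
E
```

```text
[ 0.486   0.1976 -0.1267] [[-0.1, -0.0], [-0.5, -0.1], [-0.5, -0.9], [-0.2, -0.9], [-0.4, -1.0], [0.1, -1.2], [-0.0, -0.4], [1.2, -0.3]]
bed frame -0.0004057321009881009 0.006230311023193468
[0.48527693 0.19164817 0.1       ]
[ 0.4847  0.1967 -0.1228] [[0.2, 0.5], [-0.2, 0.3], [-0.2, -0.5], [0.2, -0.4]]
bed frame -0.0015420390750145604 0.005141435797139111
[0.4839843 0.1907814 0.1      ]
[ 0.4877  0.199  -0.1253] [[-0.5, -0.3], [-0.1, -0.5], [-0.1, 0.3], [1.0, 0.4]]
bed frame 0.0009528236510169029 0.007874949919200456
[0.48692032 0.19301708 0.1       ]
t 1.5 tcp [0.1304 0.4827 0.2313] head 1.307 F [-0.3  0.6 -0.4] w 0.0856 j [ 1.31  0.24  0.01  1.34 -0.    1.57]
shift [-0.4185 -0.1885  0.1313] turn 0.6845 deg 82.1
```

```bash
python3 -m inch '[[-0.4185,-0.1885,0.13,0.684,0],[-0.4185,-0.1885,0.13,0.684,0],[-0.4185,-0.1885,0.13,0.684,0],[-0.4185,-0.1885,0.13,0.684,0],[-0.4185,-0.1885,0.13,0.684,0],[-0.4185,-0.1885,0.13,0.684,0],[-0.4185,-0.1885,0.13,0.684,0],[-0.4185,-0.1885,0.13,0.684,0],[-0.4185,-0.1885,0.13,0.684,0],[-0.4185,-0.1885,0.13,0.684,0]]'; python3 - <<'E'
from h import *
st();go([.4853,.1917,.022],-.127)
im=snap('top','top1');crop(im,190,227,128,90,6,'c1');im=snap('scene','scene1');crop(im,330,210,140,120,5,'c2')
E
```

```text
clock: 2.75
eef_pos: [0.4848, 0.1917, 0.1013]
tool_rot: [0.75, 0.662, -0.0, -0.0]
ft_force: [0.1, -0.3, 1.2]
grip_width: 0.0854
t 2.75 tcp [0.4848 0.1917 0.1013] head -0.125 F [ 0.1 -0.3  1.2] w 0.0854 j [ 0.38  0.38 -0.16  1.03  0.    2.07]
shift [0.     0.0006 0.0793] turn 0.001 deg 0.1
c1 origin 126 182 f 6
c2 origin 260 150 f 5
```

View pics/c1.png

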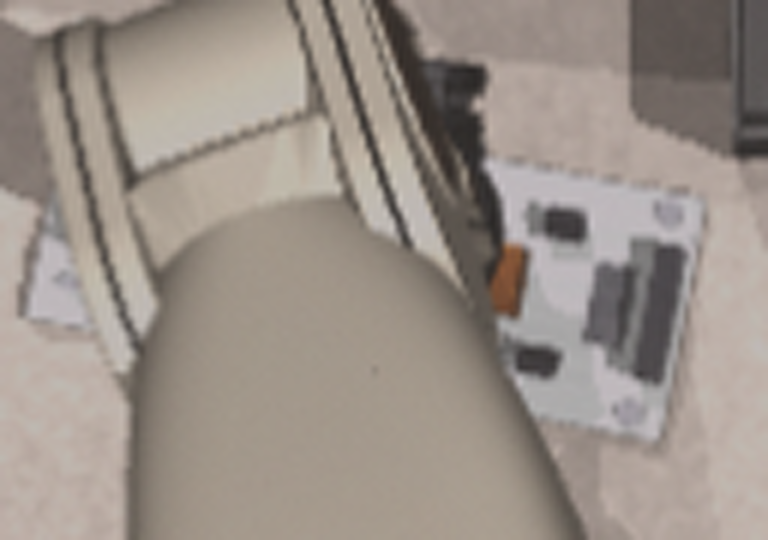

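View pics/c2.png

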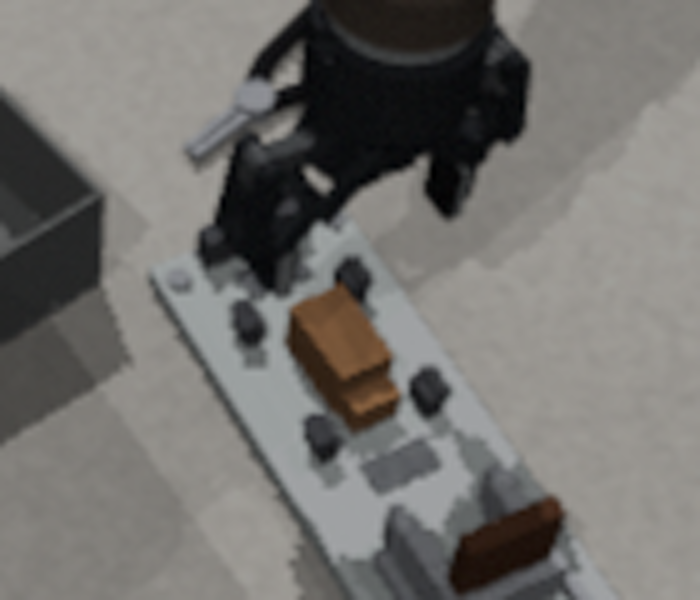

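The scene view shows the open fingers above the offcut, straddling it between the cheeks; the top view is blocked by the arm. Next I descend and grip.

```bash
python3 -m inch '[[0,0.0005,0.03,0.001,0],[0,0.0005,0.06,0.001,0],[0,0.0005,0.079,0.001,0],[0,0.0005,0.079,0.001,0.5],[0,0.0005,0.079,0.001,1],[0,0.0005,0.079,0.001,1],[0,0.0005,0.079,0.001,1],[0,0.0005,0.079,0.001,1],[0,0.0005,0.079,0.001,1]]'; python3 - <<'E'
from h import *
st()
E
```

```text
clock: 3.98
eef_pos: [0.487, 0.1922, 0.0238]
tool_rot: [0.751, 0.661, 0.002, 0.0]
ft_force: [-0.9, -0.2, 6.8]
grip_width: 0.0291
t 3.98 tcp [0.487  0.1922 0.0238] head -0.128 F [-0.9 -0.2  6.8] w 0.0291 j [ 0.38  0.47 -0.25  0.85  0.    2.07]
```

```bash
python3 -m inch '[[0,0,-0.04,0,1],[0,0,-0.09,0,1],[0,0,-0.14,0,1],[0,0,-0.14,0,1]]'; python3 - <<'E'
from h import *
st();print(onz('top',(271,182.5),.075))
bot.camera('scene')
for r in bot.spot_point('scene','bin')[:2]: print(r['score'],onz('scene',np.array(r['point'])*[512,384],0))
go([.606,.029,.165],-.127)
E
```

```text
clock: 4.47
eef_pos: [0.4888, 0.1926, 0.1672]
tool_rot: [0.751, 0.66, 0.005, 0.002]
ft_force: [0.1, 1.0, -0.3]
grip_width: 0.0288
t 4.47 tcp [0.4888 0.1926 0.1672] head -0.128 F [ 0.1  1.  -0.3] w 0.0288 j [ 0.38  0.32 -0.06  1.18 -0.    2.07]
[0.59632279 0.01562221 0.075     ]
0.7 [0.6005065  0.01671471 0.        ]
0.28 [0.4717859  0.30907741 0.        ]
shift [-0.1459  0.1399 -0.0022] turn -0.0004 deg -0.0
```

```bash
python3 - <<'E'
from h import *
go([.599,.016,.165],-.127); go([.599,.016,.08],-.127)
E
```

```text
shift [-0.1597  0.1346 -0.0022] turn -0.0004 deg -0.0
shift [-0.1597  0.1345  0.0828] turn -0.0004 deg -0.0
```

```bash
python3 -m inch '[[-0.16,0.1345,0,0,1],[-0.16,0.1345,0,0,1],[-0.16,0.1345,0,0,1],[-0.16,0.1345,0,0,1],[-0.16,0.1345,0.04,0,1],[-0.16,0.1345,0.08,0,1],[-0.16,0.1345,0.083,0,1],[-0.16,0.1345,0.083,0,0.4],[-0.16,0.1345,0.083,0,0.4],[-0.16,0.1345,0.083,0,0.4]]'; python3 - <<'E'
from h import *
st();im=snap('scene','scene2');crop(im,260,190,160,120,5,'c3')
E
```

```text
clock: 5.82
eef_pos: [0.5999, 0.016, 0.0811]
tool_rot: [0.751, 0.661, 0.001, 0.001]
ft_force: [0.4, 0.3, -0.8]
grip_width: 0.0512
t 5.83 tcp [0.5999 0.016  0.0811] head -0.127 F [ 0.4  0.3 -0.8] w 0.0512 j [0.03 0.53 0.04 1.07 0.   1.72]
c3 origin 180 130 f 5
```

View pics/c3.png

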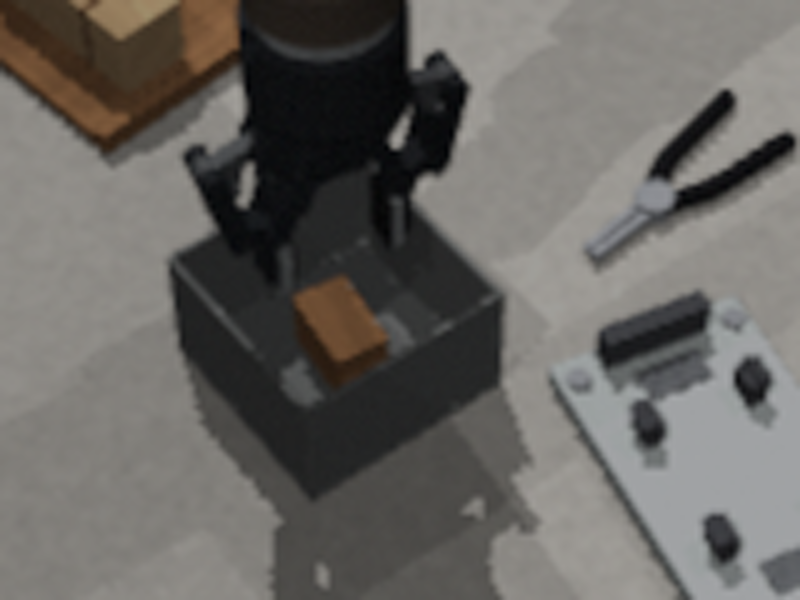

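```bash
python3 - <<'E'
from h import *
e=tw([B[0],B[1],0],B[2],[0,.060,.13])[0];print(e);go(e,B[2])
E
```

```text
[ 0.46937792 -0.2317286   0.13      ]
shift [-0.2621 -0.0977 -0.0495] turn -0.1353 deg -16.2
```

```bash
python3 -m inch '[[0,0,-0.06,0,0.4],[0,0,-0.08,0,0.3],[-0.262,-0.0977,-0.08,-0.135,0],[-0.262,-0.0977,-0.08,-0.135,0],[-0.262,-0.0977,-0.08,-0.135,0],[-0.262,-0.0977,-0.08,-0.135,0],[-0.262,-0.0977,-0.05,-0.135,0],[-0.262,-0.0977,-0.05,-0.135,0],[-0.262,-0.0977,-0.05,-0.135,0]]'; python3 - <<'E'
from h import *
st();im=snap('scene','scene3');crop(im,220,120,140,110,5,'c4')
e=tw([B[0],B[1],0],B[2],[0,.060,.028])[0];go(e,B[2])
E
```

```text
clock: 7.0
eef_pos: [0.4692, -0.2315, 0.1302]
tool_rot: [0.65, 0.76, 0.0, 0.001]
ft_force: [-0.5, -0.4, 0.6]
grip_width: 0.0857
t 7.0 tcp [ 0.4692 -0.2315  0.1302] head 0.155 F [-0.5 -0.4  0.6] w 0.0857 j [-0.46  0.35 -0.12  1.1   0.    0.96]
c4 origin 150 65 f 5
shift [-0.0003 -0.0006  0.1024] turn 0.0001 deg 0.0
```

View pics/c4.png

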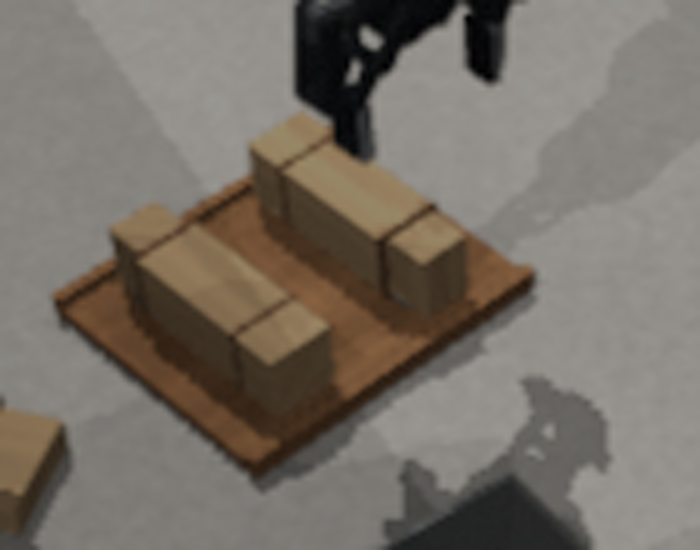

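```bash
python3 -m inch '[[0,-0.0006,0.05,0,0],[0,-0.0006,0.1,0,0],[0,-0.0006,0.1,0,0.4],[0,-0.0006,0.1,0,1],[0,-0.0006,0.1,0,1],[0,-0.0006,0.1,0,1],[0,-0.0006,0.1,0,1],[0,-0.0006,0.1,0,1]]'; python3 - <<'E'
from h import *
st()
E
```

```text
clock: 8.05
eef_pos: [0.4704, -0.2325, 0.0322]
tool_rot: [0.65, 0.76, 0.001, 0.003]
ft_force: [0.4, 1.3, 6.2]
grip_width: 0.0338
t 8.05 tcp [ 0.4704 -0.2325  0.0322] head 0.156 F [0.4 1.3 6.2] w 0.0338 j [-0.46  0.46 -0.24  0.86  0.    0.96]
```

```bash
python3 -m inch '[[0,0,0,0,0],[0,0,0,0,0],[0,0,0,0,0],[0,0,0,0,0]]'; python3 - <<'E'
from h import *
st()
e=tw([B[0],B[1],0],B[2],[0,0,.021])[0];go(e,B[2])
im=snap('scene','scene4');crop(im,220,120,140,110,5,'c5',bar_lines('scene',B,.034))
E
```

```text
clock: 8.55
eef_pos: [0.4677, -0.2318, 0.0292]
tool_rot: [0.65, 0.76, -0.0, -0.0]
ft_force: [-0.4, 0.9, -0.6]
grip_width: 0.0853
t 8.55 tcp [ 0.4677 -0.2318  0.0292] head 0.155 F [-0.4  0.9 -0.6] w 0.0853 j [-0.46  0.46 -0.25  0.86 -0.    0.96]
shift [-0.0602  0.0017  0.0081] turn -0.0005 deg -0.1
c5 origin 150 65 f 5
```

View pics/c5.png

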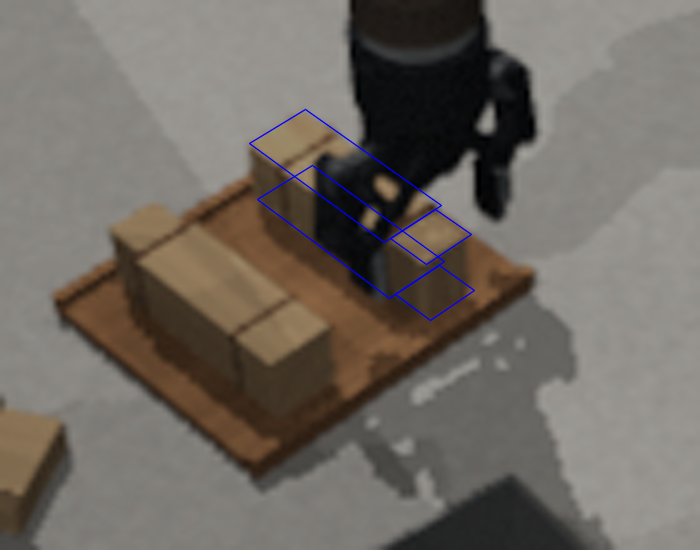

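```bash
python3 -m inch '[[-0.04,0.003,0.005,0,0],[-0.06,0.003,0.008,0,0],[-0.06,0.003,0.008,0,0],[-0.06,0.003,0.008,0,0.5],[-0.06,0.003,0.008,0,1],[-0.06,0.003,0.008,0,1],[-0.06,0.003,0.008,0,1],[-0.06,0.003,0.008,0,1],[-0.06,0.003,0.008,0,1]]'; python3 - <<'E'
from h import *
st()
E
```

```text
clock: 9.72
eef_pos: [0.4802, -0.29, 0.0216]
tool_rot: [0.65, 0.76, 0.0, -0.0]
ft_force: [-0.6, 2.7, 4.9]
grip_width: 0.0432
t 9.72 tcp [ 0.4802 -0.29    0.0216] head 0.156 F [-0.6  2.7  4.9] w 0.0432 j [-0.54  0.53 -0.14  0.89  0.    0.87]
```

```bash
python3 -m inch '[[0,0,-0.03,0,1],[0,0,-0.08,0,1],[0,0,-0.14,0,1],[0,0,-0.14,0,1],[0,0,-0.14,0,1]]'; python3 - <<'E'
from h import *
st()
e=tw([H[0],H[1],0],H[2],[0,.0015,.13])[0];print(e);go(e,H[2])
im=snap('scene','scene5');crop(im,230,110,140,110,5,'c6')
E
```

```text
clock: 10.35
eef_pos: [0.4795, -0.2905, 0.1603]
tool_rot: [0.65, 0.76, -0.0, -0.001]
ft_force: [-0.5, 0.3, -3.7]
grip_width: 0.0432
t 10.35 tcp [ 0.4795 -0.2905  0.1603] head 0.155 F [-0.5  0.3 -3.7] w 0.0432 j [-0.54  0.4   0.04  1.21 -0.    0.87]
[0.48557297 0.19287495 0.13      ]
shift [0.4767 0.0805 0.0305] turn 0.1613 deg 19.4
c6 origin 160 55 f 5
```

View pics/c6.png

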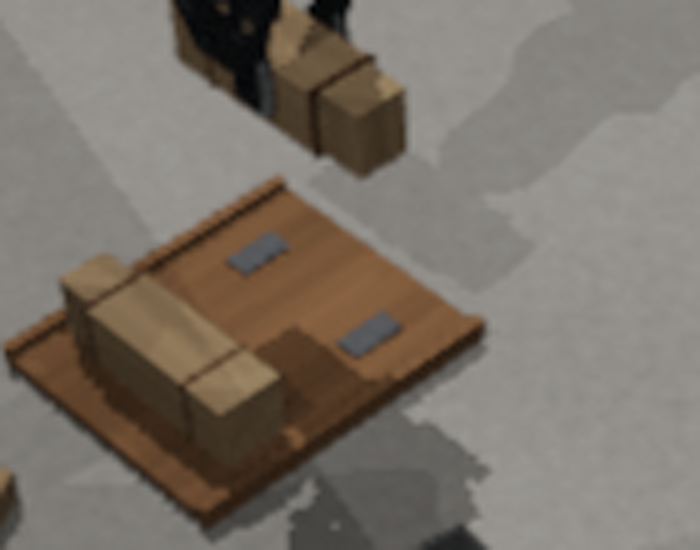

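```bash
python3 -m inch '[[0.05,0.008,0,0.02,1],[0.1,0.017,0,0.04,1],[0.16,0.027,0,0.06,1],[0.22,0.037,0,0.08,1],[0.28,0.047,0,0.1,1],[0.34,0.057,0,0.12,1],[0.4,0.067,0,0.14,1],[0.45,0.076,0.02,0.161,1],[0.4767,0.0805,0.03,0.161,1],[0.4767,0.0805,0.03,0.161,1]]';python3 -m inch '[[0,0,0,0,1],[0,0,0,0,1]]'; python3 - <<'E'
from h import *
st()
e=tw([H[0],H[1],0],H[2],[0,.0015,.13])[0];go(e,H[2])
o=bot.get_obs();p=[*o['eef_pos'][:2],H[2]]
im=snap('scene','scene6');crop(im,330,200,140,120,5,'c7',bar_lines('scene',p,o['eef_pos'][2]+.0124)+holder_lines('scene',H))
im=snap('top','top6');crop(im,195,225,128,90,6,'c8',bar_lines('top',p,o['eef_pos'][2]+.0124)+holder_lines('top',H))
E
```

```text
clock: 11.65
eef_pos: [0.4836, 0.1938, 0.1278]
tool_rot: [0.767, 0.641, -0.003, -0.001]
ft_force: [-0.8, -1.1, -2.8]
grip_width: 0.0432
clock: 11.9
eef_pos: [0.486, 0.1916, 0.1311]
tool_rot: [0.769, 0.639, -0.0, 0.0]
ft_force: [-0.1, -0.8, -2.0]
grip_width: 0.0431
t 11.9 tcp [0.486  0.1916 0.1311] head -0.184 F [-0.1 -0.8 -2. ] w 0.0431 j [ 0.38  0.35 -0.11  1.11 -0.    2.13]
shift [ 0.0012 -0.0007  0.0011] turn -0.0004 deg -0.0
c7 origin 260 140 f 5
c8 origin 131 180 f 6
```

View pics/c7.png

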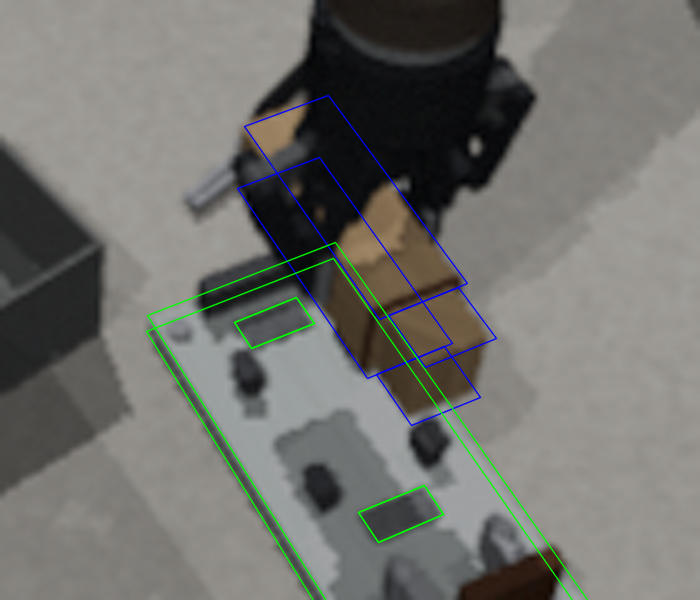

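View pics/c8.png

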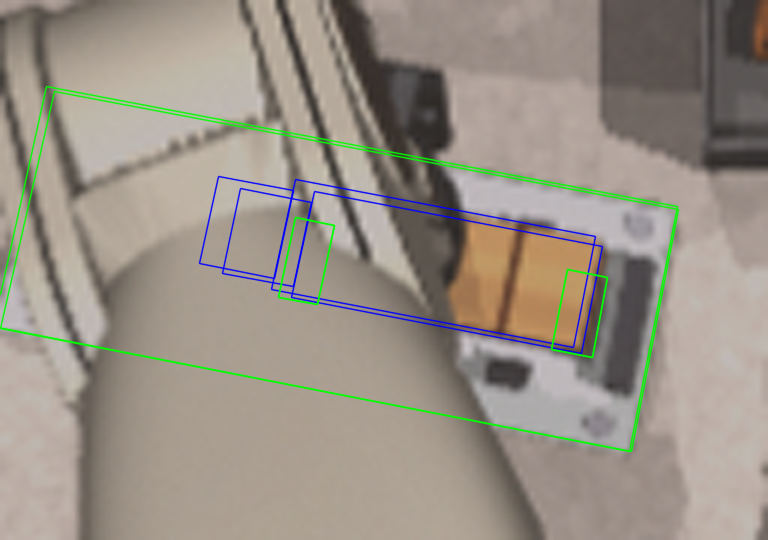

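```bash
python3 - <<'E'
from h import *
im=cv2.imread('pics/scene6.png')[:,:,::-1]
crop(im,335,190,70,55,11,'c9')
E
```

```text
c9 origin 300 162 f 11
```

View pics/c9.png

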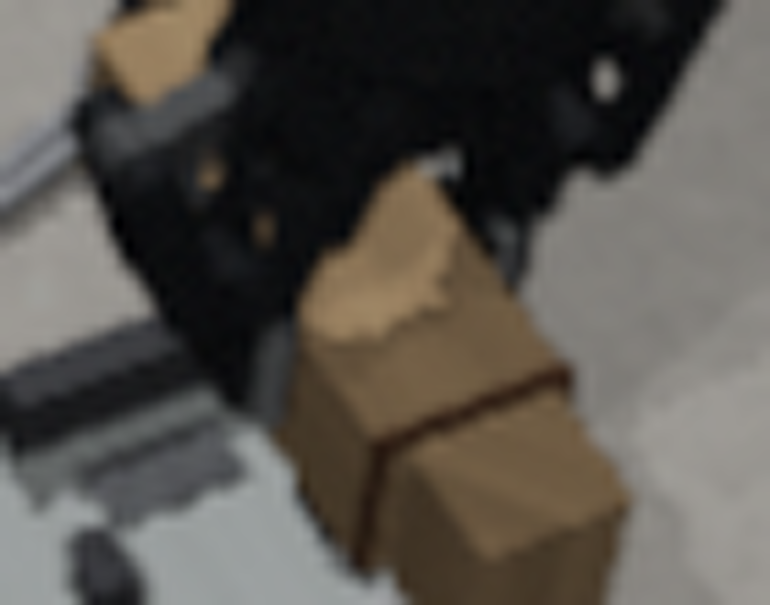

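```bash
python3 - <<'E'
from h import *
S=lambda u:cp((300,162),11,u);T=lambda u:cp((131,180),6,u)
so=[('scene',[-.022,.044,.022],S((570,372))),('scene',[.022,.043,.022],S((376,447))),('scene',[.0175,.075,.022],S((490,558))),('scene',[-.0175,.075,.022],S((632,497))),('scene',[.022,-.075,.022],S((93,45))),('scene',[.022,.043,-.022],S((362,572)))]
to=[('top',[.022,-.075,.022],T((600,242))),('top',[-.022,-.075,.022],T((580,350))),('top',[-.022,-.043,.022],T((500,330))),('top',[.022,-.043,.022],T((521,228)))]
o=bot.get_obs();c=o['eef_pos']+[0,0,.0124]
def run(ob,pitch=True):
    def res(p):
        Rm=R.from_euler('ZX',[p[3],p[4] if pitch else 0]) # intrinsic yaw, then pitch about local x (raises +y)
        return np.concatenate([proj(n,Rm.apply(l)+p[:3])[0]-px for n,l,px in ob]+[ (p[2:3]-c[2])*200])
    r=least_squares(res,[*c,-.18,0],loss='soft_l1');print((r.x[:3]-c).round(4),r.x[3:].round(3),r.fun.round(1))
run(so);run(so+to);run(to,False);run(so,False)
E
```

```text
[ 0.0005 -0.0012 -0.0013] [-0.193  0.035] [ 0.5  0.1  0.2 -0.1 -0.6 -0.1  0.8 -0.3 -0.2 -0.3 -0.5  0.8 -0.3]
[-0.0005 -0.0018 -0.0026] [-0.195  0.035] [ 0.5  0.1  0.2 -0.2 -0.6 -0.1  0.8 -0.3 -0.1 -0.3 -0.5  0.8  0.4 -0.3
 -0.2  0.1 -0.3  0.7  0.2 -0.7 -0.5]
[-0.0017 -0.0027 -0.0004] [-0.185  0.   ] [ 0.3 -0.4 -0.1  0.2 -0.2  0.9  0.  -0.6 -0.1]
[-0.0006 -0.0031 -0.0021] [-0.179  0.   ] [ 0.5  0.1  0.3  0.  -0.4  0.2  0.8 -0.1 -0.5 -1.1 -0.7  0.4 -0.4]
```

```bash
python3 -m inch '[[0.002,-0.0005,0.025,0,1],[0.002,-0.0005,0.05,0,1],[0.002,-0.0005,0.07,0,1],[0.002,-0.0005,0.07,0,1],[0.002,-0.0005,0.07,0,1]]'; python3 - <<'E'
from h import *
st()
e=tw([H[0],H[1],0],H[2],[0,.0025,.026])[0];go(e,H[2])
im=snap('scene','scene7');crop(im,340,220,90,75,8,'c10')
im=snap('top','top7');crop(im,215,230,60,60,10,'c11')
E
```

```text
clock: 12.62
eef_pos: [0.4867, 0.1947, 0.0623]
tool_rot: [0.769, 0.64, 0.001, 0.0]
ft_force: [-0.0, 0.2, -2.0]
grip_width: 0.0434
t 12.62 tcp [0.4867 0.1947 0.0623] head -0.183 F [-0.   0.2 -2. ] w 0.0434 j [ 0.38  0.42 -0.21  0.94 -0.    2.13]
shift [-0.0011 -0.0008  0.0363] turn 0.0001 deg 0.0
c10 origin 295 182 f 8
c11 origin 185 200 f 10
```

View pics/c10.png

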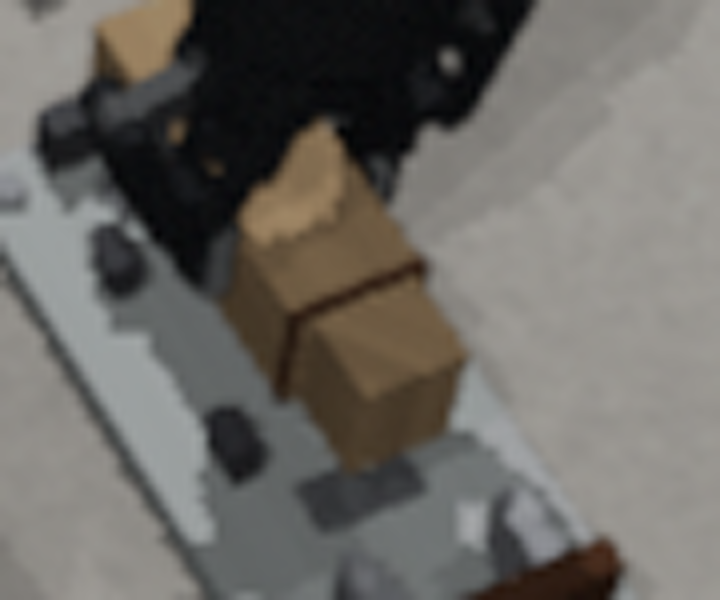

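View pics/c11.png

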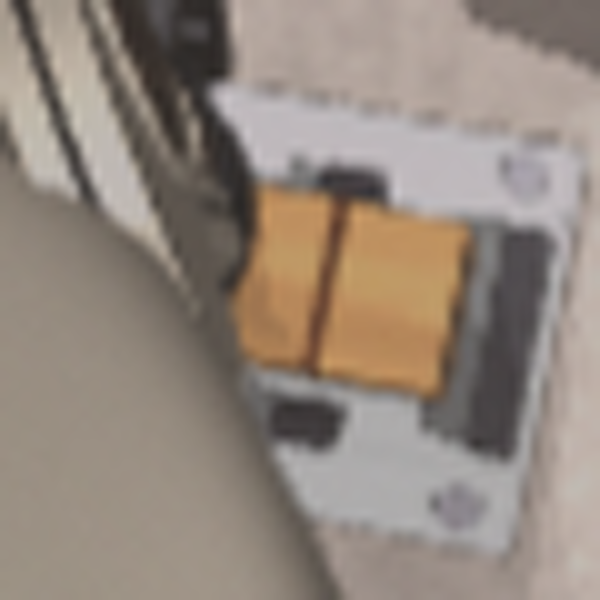

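```bash
python3 -m inch '[[-0.001,-0.0008,0.01,0,1],[-0.001,-0.0008,0.02,0,1],[-0.001,-0.0008,0.027,0,1],[-0.001,-0.0008,0.032,0,1],[-0.001,-0.0008,0.032,0,1]]'; python3 - <<'E'
from h import *
st()
e=tw([H[0],H[1],0],H[2],[0,.0025,.026])[0];go(e,H[2])
E
```

```text
clock: 13.35
eef_pos: [0.4845, 0.1939, 0.0287]
tool_rot: [0.768, 0.64, -0.001, -0.0]
ft_force: [-0.0, 0.4, -2.8]
grip_width: 0.043
t 13.35 tcp [0.4845 0.1939 0.0287] head -0.182 F [-0.   0.4 -2.8] w 0.043 j [ 0.38  0.46 -0.25  0.86  0.    2.13]
shift [0.0002 0.0012 0.0027] turn 0.0005 deg 0.1
```

```bash
python3 -m inch '[[0,0.0008,0.0025,0,1],[0,0.0008,0.0035,0,1],[0,0.0008,0.0035,0,1]]'; python3 - <<'E'
from h import *
st()
E
```

```text
clock: 13.72
eef_pos: [0.4858, 0.1939, 0.0259]
tool_rot: [0.768, 0.64, 0.0, 0.0]
ft_force: [-0.4, 0.6, -1.3]
grip_width: 0.0432
t 13.72 tcp [0.4858 0.1939 0.0259] head -0.182 F [-0.4  0.6 -1.3] w 0.0432 j [ 0.38  0.47 -0.25  0.86 -0.    2.13]
```

Nearly seated with no side contact. I'll release gently, rise and look.

```bash
python3 -m inch '[[0,0,0,0,0.4],[0,0,0,0,0.3],[0,0,0,0,0.1],[0,0,0,0,0],[0,0,-0.03,0,0],[0,0,-0.09,0,0],[0,0,-0.13,0,0],[0,0,-0.13,0,0]]'; python3 - <<'E'
from h import *
st()
im=snap('scene','scene8');p=[*tw([H[0],H[1],0],H[2],[0,.002,0])[0][:2],H[2]]
crop(im,340,220,100,75,8,'c12');crop(im,340,220,100,75,8,'c13',bar_lines('scene',p,.038))
im=snap('top','top8');crop(im,195,225,128,90,6,'c14',bar_lines('top',p,.038))
E
```

```text
clock: 14.72
eef_pos: [0.4884, 0.1949, 0.1599]
tool_rot: [0.768, 0.64, 0.004, 0.001]
ft_force: [-0.3, -0.2, 0.4]
grip_width: 0.0853
t 14.72 tcp [0.4884 0.1949 0.1599] head -0.182 F [-0.3 -0.2  0.4] w 0.0853 j [ 0.38  0.33 -0.07  1.17 -0.    2.13]
c12 origin 290 182 f 8
c13 origin 290 182 f 8
c14 origin 131 180 f 6
```

View pics/c12.png

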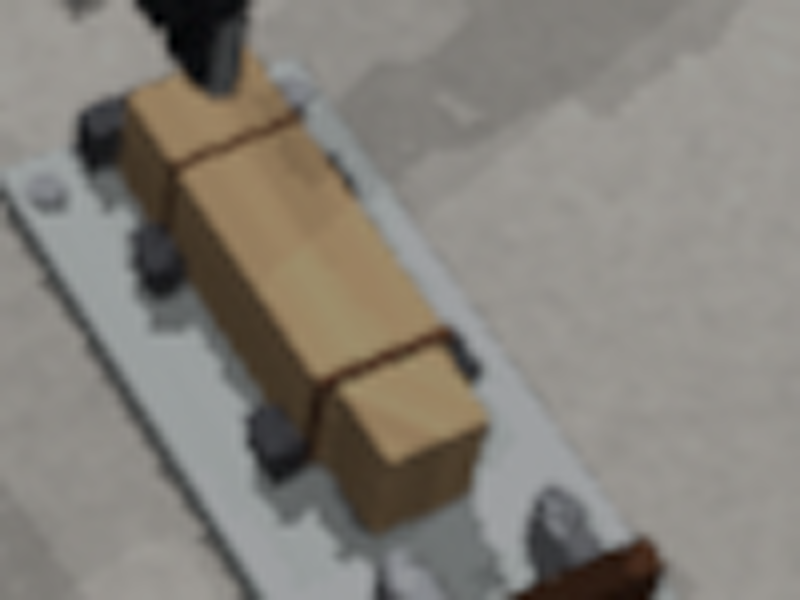

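View pics/c13.png

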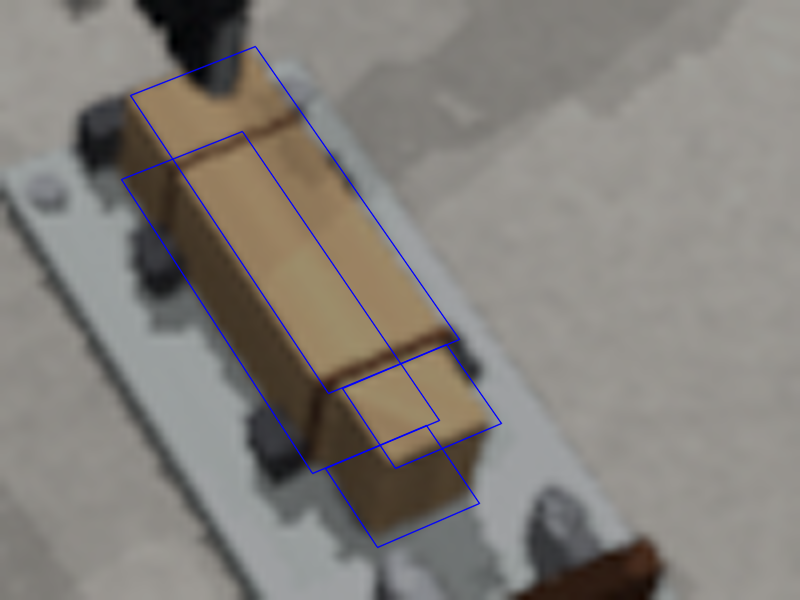

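View pics/c14.png

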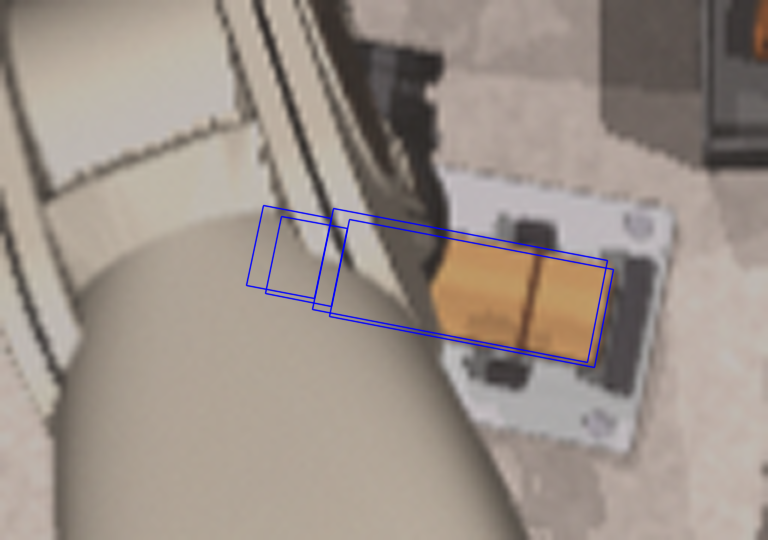

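```bash
python3 - <<'E'
from h import *
T=lambda u:cp((124,187),6,u)
e=tw([H[0],H[1],0],H[2],[0,.195,.16])[0];print(e);go(e,H[2])
# keeper tab check, top face z=.083 in initial scene crop
S=lambda u:cp((280,182),5,u)
for l in ([.025,.139,.083],[-.025,.139,.083],[.025,.151,.083],[-.025,.151,.083]):
    w=tw([H[0],H[1],0],H[2],l);print(((proj('scene',w)-[280,182]+.5)*5).round(),((proj('top',w)-[124,187]+.5)*6).round())
E
```

```text
[0.52078616 0.38314392 0.16      ]
shift [ 0.1925  0.0002 -0.004 ] turn 0.0004 deg 0.0
[[363. 382.]] [[158. 113.]]
[[461. 339.]] [[132. 229.]]
[[378. 404.]] [[130. 108.]]
[[476. 361.]] [[104. 224.]]
```

```bash
python3 -m inch '[[0.06,0,0,0,0.5],[0.12,0,0,0,1],[0.17,0,0,0,1],[0.193,0,0,0,1],[0.193,0,0,0,1],[0.193,0,0.04,0,1],[0.193,0,0.08,0,1],[0.193,0,0.1,0,1],[0.193,0,0.1,0,1]]'; python3 - <<'E'
from h import *
st()
im=snap('scene','scene9');crop(im,355,240,110,90,7,'c15')
e=tw([H[0],H[1],0],H[2],[0,.115,.06])[0];go(e,H[2])
E
```

```text
clock: 15.95
eef_pos: [0.5185, 0.3807, 0.0525]
tool_rot: [0.769, 0.639, -0.004, -0.0]
ft_force: [-1.0, 0.4, -0.1]
grip_width: -0.0
t 15.95 tcp [0.5185 0.3807 0.0525] head -0.183 F [-1.   0.4 -0.1] w -0.0 j [ 0.63  0.65  0.16  1.09 -0.    2.39]
c15 origin 300 195 f 7
shift [-0.0786  0.0008 -0.0053] turn -0.0001 deg -0.0
```

View pics/c15.png

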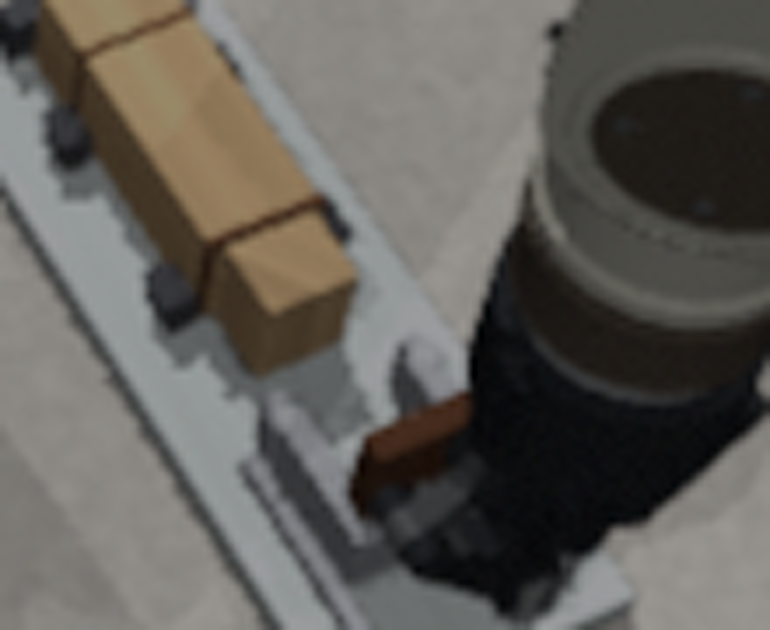

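```bash
python3 -m inch '[[-0.006,0.0008,-0.004,0,1],[-0.012,0.0008,-0.004,0,1],[-0.018,0.0008,-0.004,0,1],[-0.024,0.0008,-0.004,0,1],[-0.030,0.0008,-0.004,0,1],[-0.036,0.0008,-0.004,0,1],[-0.042,0.0008,-0.004,0,1],[-0.048,0.0008,-0.004,0,1],[-0.048,0.0008,-0.004,0,1]]'; python3 - <<'E'
from h import *
st()
im=snap('scene','scene10');crop(im,355,240,110,90,7,'c16')
e=tw([H[0],H[1],0],H[2],[0,.112,.056])[0];go(e,H[2])
E
```

```text
clock: 17.12
eef_pos: [0.5127, 0.3357, 0.0598]
tool_rot: [0.769, 0.64, -0.0, 0.0]
ft_force: [0.2, -0.7, 0.4]
grip_width: 0.0003
t 17.12 tcp [0.5127 0.3357 0.0598] head -0.183 F [ 0.2 -0.7  0.4] w 0.0003 j [ 0.58  0.58  0.06  1.05 -0.    2.33]
c16 origin 300 195 f 7
shift [-0.0348 -0.0007  0.0039] turn 0.0002 deg 0.0
```

View pics/c16.png

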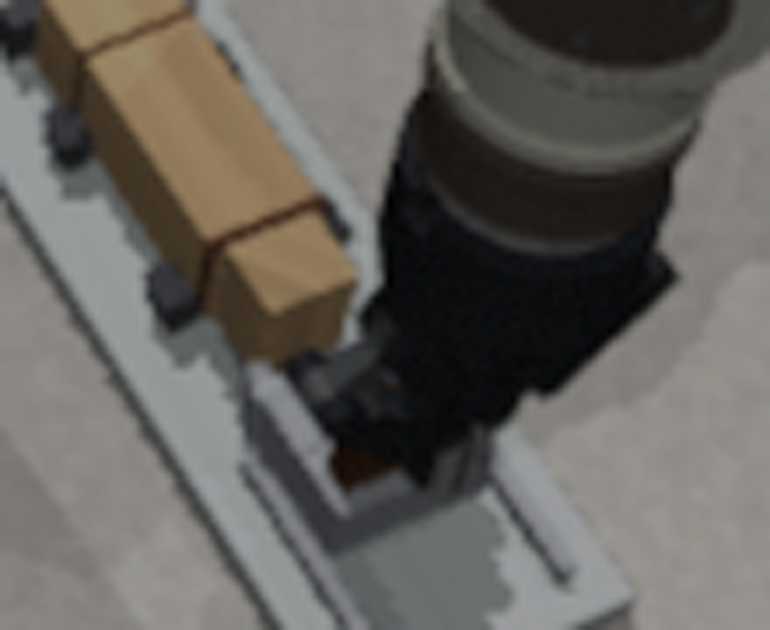

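```bash
python3 -m inch '[[-0.004,-0.0005,0.002,0,1],[-0.008,-0.0005,0.002,0,1],[-0.012,-0.0005,0.002,0,1],[-0.016,-0.0005,0.002,0,1],[-0.02,-0.0005,0.002,0,1],[-0.024,-0.0005,0.002,0,1],[-0.024,-0.0005,0.002,0,1]]'; python3 - <<'E'
from h import *
st()
im=snap('scene','scene11');crop(im,355,240,110,90,7,'c17')
e=tw([H[0],H[1],0],H[2],[0,.105,.058])[0];go(e,H[2])
E
```

```text
clock: 18.05
eef_pos: [0.5076, 0.312, 0.0576]
tool_rot: [0.769, 0.64, -0.001, 0.0]
ft_force: [0.8, 1.7, 1.0]
grip_width: -0.0002
t 18.05 tcp [0.5076 0.312  0.0576] head -0.183 F [0.8 1.7 1. ] w -0.0002 j [ 0.55  0.55  0.    1.02 -0.    2.3 ]
c17 origin 300 195 f 7
shift [-0.0177  0.0002 -0.0005] turn 0.0002 deg 0.0
```

View pics/c17.png

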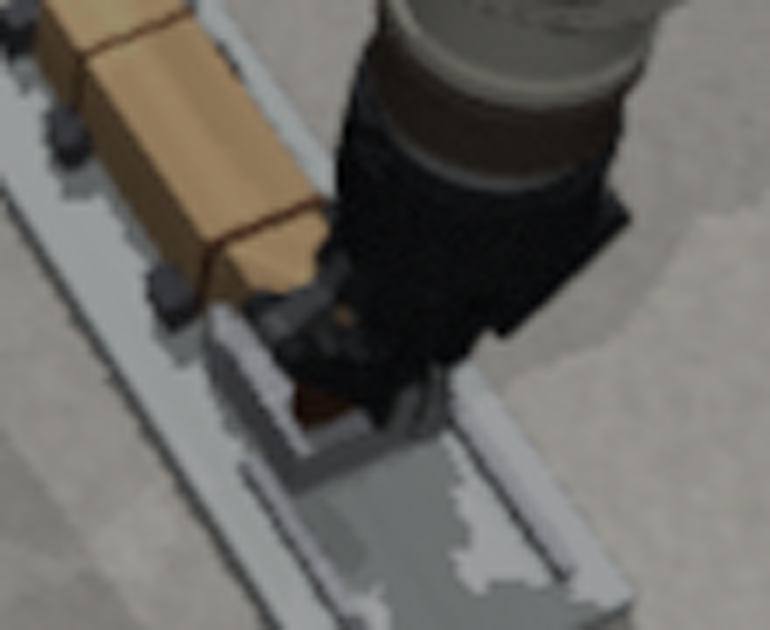

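```bash
python3 -m inch '[[-0.003,0,0,0,1],[-0.006,0,0,0,1],[-0.009,0,0,0,1],[-0.012,0,0,0,1],[-0.014,0,0,0,1],[-0.016,0,0,0,1],[-0.016,0,0,0,1]]'; python3 - <<'E'
from h import *
st()
E
python3 -m inch '[[-0.002,0,0,0,1],[-0.003,0,0,0,1],[-0.003,0,0,0,1]]'; python3 - <<'E'
from h import *
st()
im=snap('scene','scene12');crop(im,355,240,110,90,7,'c18')
e=tw([H[0],H[1],0],H[2],[0,.105,.058])[0];go(e,H[2])
E
```

```text
clock: 18.98
eef_pos: [0.5056, 0.3025, 0.0577]
tool_rot: [0.767, 0.641, 0.004, -0.004]
ft_force: [2.3, 16.5, -9.2]
grip_width: 0.0
t 18.98 tcp [0.5056 0.3025 0.0577] head -0.179 F [ 2.3 16.5 -9.2] w 0.0 j [ 0.53  0.54 -0.03  1.    0.01  2.28]
clock: 19.35
eef_pos: [0.5056, 0.3026, 0.0578]
tool_rot: [0.767, 0.642, 0.006, -0.006]
ft_force: [3.8, 24.7, -12.6]
grip_width: -0.0001
t 19.35 tcp [0.5056 0.3026 0.0578] head -0.177 F [  3.8  24.7 -12.6] w -0.0001 j [ 0.53  0.53 -0.03  1.    0.01  2.28]
c18 origin 300 195 f 7
shift [-0.008   0.0002 -0.0003] turn 0.0028 deg 0.3
```

View pics/c18.png

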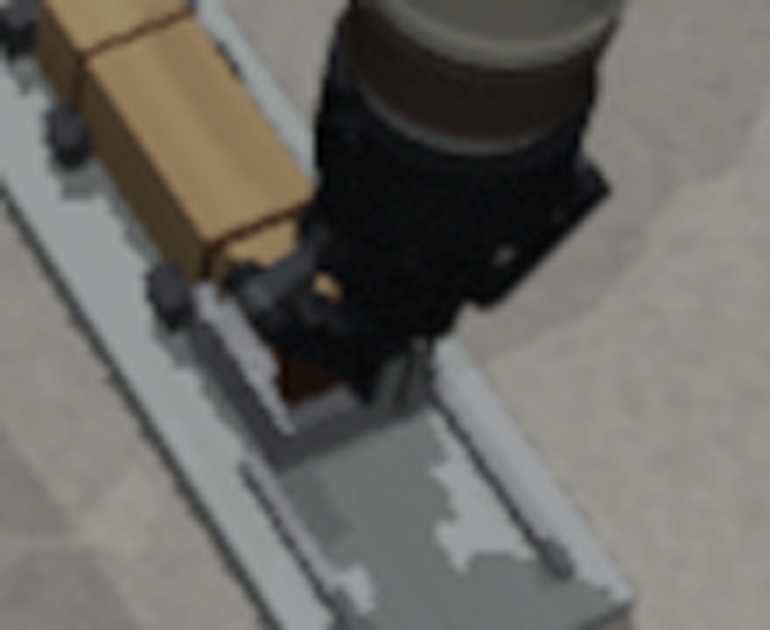

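```bash
python3 -m inch '[[0.01,0,0,0,1],[0.03,0,0,0,1],[0.06,0,-0.02,0,1],[0.09,0,-0.08,0,1],[0.09,0.0,-0.14,0,1],[0.15,0.0,-0.14,0,1],[0.15,0,-0.14,0,1]]'; python3 - <<'E'
from h import *
st()
im=snap('scene','scene13')
def tab(n,j,dy=0):
    L=[]
    for b in [(-.025,.025,.139-j,.151-j,.044,.083),(-.03,.03,.132-j,.158-j,.044,.044)]: L+=[(proj(n,q),(0,255,0)) for q in box(H,0,*b)]
    return L
crop(im,350,235,110,90,7,'c19');crop(im,350,235,110,90,7,'c20',tab('scene',.05))
im0=cv2.imread('pics/scene0.png')[:,:,::-1];crop(im0,360,250,80,80,7,'c21',tab('scene',0))
im=snap('top','top13');crop(im,190,225,128,90,6,'c22',tab('top',.05))
E
```

```text
clock: 20.27
eef_pos: [0.5317, 0.444, 0.1962]
tool_rot: [0.768, 0.641, -0.001, 0.0]
ft_force: [0.0, -1.1, -1.2]
grip_width: -0.0004
t 20.27 tcp [0.5317 0.444  0.1962] head -0.179 F [ 0.  -1.1 -1.2] w -0.0004 j [ 0.7   0.66  0.57  1.48 -0.    2.45]
c19 origin 295 190 f 7
c20 origin 295 190 f 7
c21 origin 320 210 f 7
c22 origin 126 180 f 6
```

View pics/c19.png

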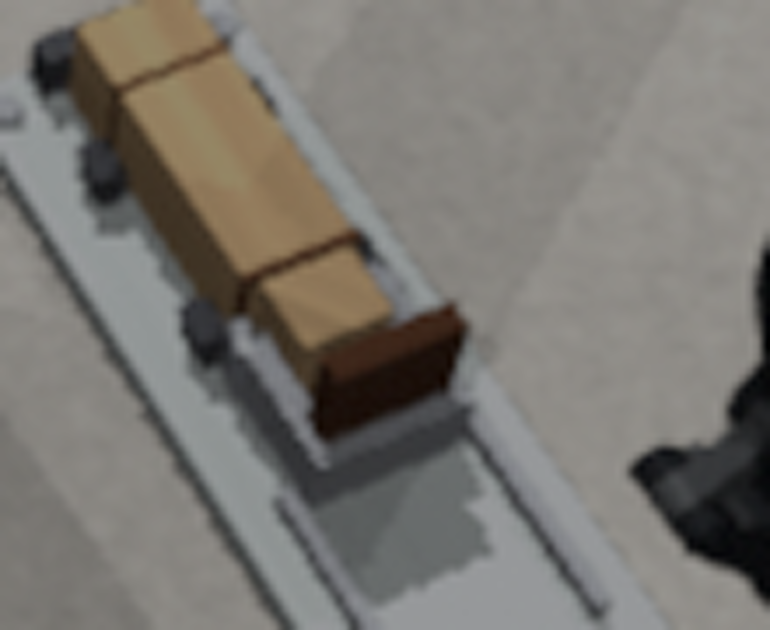

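View pics/c20.png

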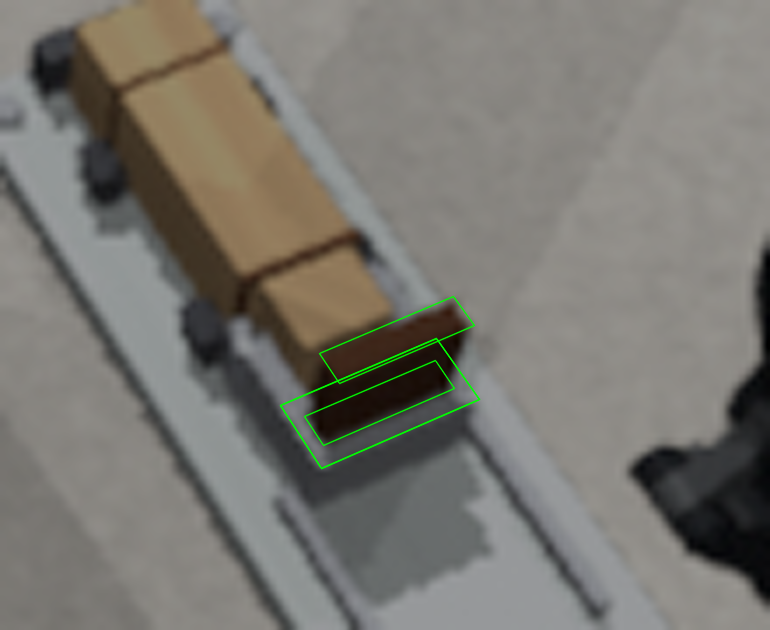

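View pics/c21.png

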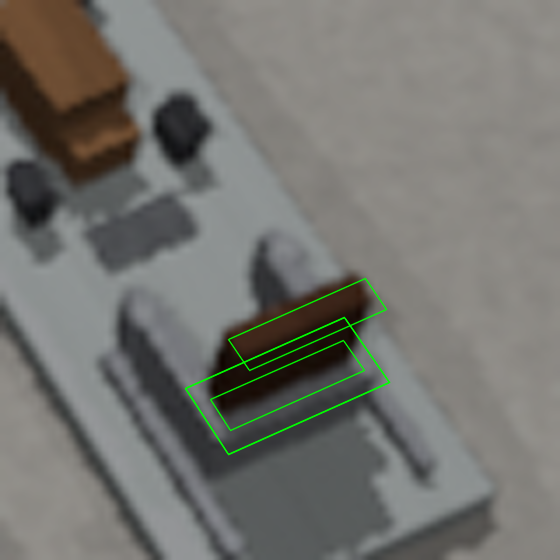

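View pics/c22.png

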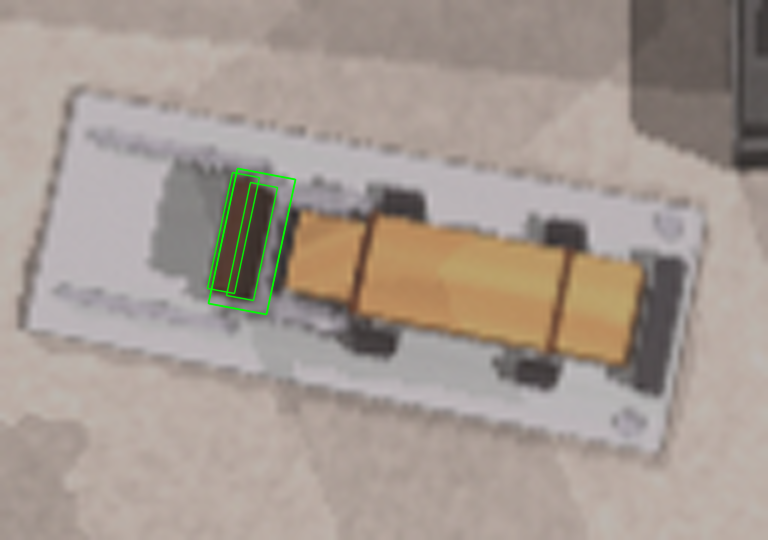

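```bash
python3 - <<'E'
from h import *
S=lambda u:cp((295,190),7,u);T=lambda u:cp((126,180),6,u)
so=[('scene',[-.022,.044,.022],S((360,236))),('scene',[.022,.043,.022],S((245,282))),('scene',[.022,-.075,.022],S((77,28))),('scene',[.022,-.043,.022],S((120,93))),('scene',[-.022,-.043,.022],S((227,45)))]
to=[('top',[.022,-.075,.022],T((643,265))),('top',[-.022,-.075,.022],T((625,362))),('top',[-.022,-.043,.022],T((551,350))),('top',[.022,-.043,.022],T((572,252))),('top',[.022,.043,.022],T((378,214))),('top',[-.022,.043,.022],T((354,313)))]
for ob in (so,to,so+to):
    p,r=fit(ob,.038,[*H]);d=p[:2]-H[:2];c,s=np.cos(H[2]),np.sin(H[2]);print('bed',(c*d[0]+s*d[1]).round(4),(-s*d[0]+c*d[1]).round(4),'dyaw',(p[2]-H[2]).round(3),abs(r).max().round(2))
S=lambda u:cp((295,190),7,u)
for nm,ob in (('scene',[('scene',[.025,.006,.083],S((338,388))),('scene',[.025,-.006,.083],S((326,362))),('scene',[-.025,.006,.083],S((466,331)))]),('top',[('top',[.025,.006,.083],T((238,175))),('top',[-.025,.006,.083],T((212,291)))])):
    e=[]
    for j in np.arange(.03,.06,.0005):
        e.append((sum(np.sum((proj(n,tw([H[0],H[1],0],H[2],[l[0],l[1]+.145-j,l[2]]))[0]-px)**2) for n,l,px in ob),j))
    print(nm,min(e))
E
```

```text
bed 0.0009 0.0009 dyaw 0.004 0.45
bed -0.0009 -0.0016 dyaw 0.001 0.55
bed -0.0002 -0.0007 dyaw 0.001 0.98
scene (np.float64(3.4880887524467923), np.float64(0.048000000000000015))
top (np.float64(0.28626340182394316), np.float64(0.05250000000000002))
```

View pics/scene13.png

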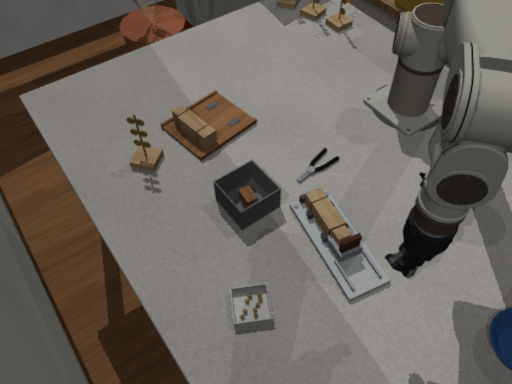

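View pics/top13.png

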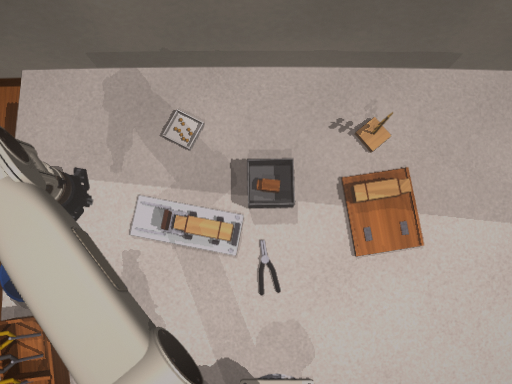

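The pictures show the offcut in the bin, the bar flat between the cheeks, the keeper home, and the spare bar and bystanders unmoved. I'm handing the job in.

```bash
python3 - <<'E'
from h import *
print(bot.job_done());st()
E
```

```text
the job is handed in; nothing more can be done
None
the job is handed in; nothing more can be done
```

The job is done and handed in at about 20 s on the robot's clock, with the arm clear of everything.

**What I did**
- The offcut went into the waste bin.
- I closed the gripper on the near bar's +y end and read 34 mm. The middle of the bar read 43 mm, so the stepped end already faced the keeper and no turn was needed.
- I laid that bar flat in the holder with no side contact on the way down.
- I pushed the keeper until it stopped. The tool did not move while the push rose from about 17 N to 25 N, well above the keeper's 2.5 N friction.

**Last checks**
- **Bar:** it lies within about 1 mm of the bed point across the holder. Along it, the scene camera gives +0.9 mm and the top camera −1.6 mm, both inside the allowed range. It is parallel to the holder to within 0.3°.
- **Keeper:** the two cameras disagree slightly on its travel, 48.0 mm and 52.5 mm, on either side of the 50 mm home position. I took the firm stop as the deciding evidence.
- **Rest of the scene:** the offcut is in the bin. The spare bar, dish, pliers and stand look unmoved in the pictures; I did not measure them.

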